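# Lens-up light block into the hearth lantern, then its shade

### The arm

A 7-joint arm with a two-finger parallel gripper is mounted at the origin on the work surface. World frame = base frame: x ahead of the robot, y to its left, z up, the work surface at z = 0. Lengths are in m, angles in rad, forces in N, time in s.
With the tool pointing down it reaches from about 0.35 to 0.9 m from the base axis. Payload 8.1 kg.
Tool frame: the origin (TCP) lies midway between the tips of the shut fingers; the grasp point (between the pads) lies arm.grasp_offset behind it (arm.grasp_offset is the distance from the TCP to the grasp point, in m); z points along the fingers, y is the line along which they close (so a half turn about z gives the same grasp; the last joint's range is limited). The gripper opens to 92 mm and grips with 3 to 60 N. Pads are 19 mm wide; open, the fingers measure 130 mm over their backs; the gripper's body (75 mm by 190 mm) begins 47 mm behind the grasp point.
Start: joints at [1.004, 0.434, 0.025, 1.573, -0.012, 1.134, -0.075], TCP at [0.28, -0.559, 0.227] pointing down, gripper open.
Joint ranges: [-2.62, 2.62], [-0.44, 2.09], [-1.27, 1.32], [0.08, 2.57], [-1.32, 4.46], [0.12, 2], [-2.74, 2.74]. Speed limits (rad/s): [2.22, 2.22, 3.01, 3.01, 3.14, 3.14, 3.14].

### API

Orientations are given as a rotation vector (axis times angle).
In Python, from cell import observe, imaging, arm gives the robot as it stands.
- The arm moves only by the tool apply_moves, never from a script. Its argument "commands" is a list of rows, each a list of 5 numbers: the opening in per cent of the stroke, from 0 (shut) to 100 (fully open), then the shift along the world's x, y, z in units of 0.06 m (1.0 is 0.06 m), then the turn about the world's z in units of 0.5 rad (1.0 is 0.5 rad). A call has 1 to 12 rows; each row shifts and turns the commanded pose from where the row before left it; what a row does not reach is not made up. A row lasts 1/8 s, in which the tool goes at most 62.5 mm and 10.7 degrees, less where a joint would pass 70% of its speed; a pose out of reach is approached as far as the arm can. A call with a number of a shift or a turn outside -1 to 1 is refused whole. A call with a gripper value outside its range is refused whole. The fingers move at their own pace and stop on an object; "newtons" is the grip in N (left out, the last holds). Time passes only in rows, so rows that do not move let the fingers close. It gives the time, the measured TCP pose, the force, the opening and the grip force at its end, in the units of the state.
- observe(): the state, without advancing time (a new reading comes with each control period).
- imaging.get_image(name): name is "scene" or "side" or "wrist"; returns (picture, depth): 384x512x3 uint8, red, green, blue; 384x512 float32, m along the optical axis (not along the pixel's ray), 0 where there is no reading.
- imaging.camera_params(name): a dict with "camera_matrix" (3x3 intrinsics, pixels), "origin" and "rotation" of the camera in the world; the wrist camera has in their place "tool_from_camera" (4x4, takes a point from camera to tool coordinates, whose origin is the TCP and whose axes are the flange's). Camera axes: x right, y up, looking along -z (the intrinsics and any distortion apply to the point x, -y, -z); pixel columns grow to the right and rows downward; lengths in m; the calibration is good to about 2 mm. A picture is of the moment at which its call begins: read the wrist's pose just before it. camera_params takes no time and is no camera call.
- arm.sign_off(): hands the job in; it is judged then, once.
The state is a dict: "clock": time; "joints": joint angles; "dq": joint speeds; "joint_efforts": joint torques, N m; "position": TCP position; "ee_rot": TCP orientation; "force": force on the tool from outside, world axes, zero at the start; "ft_torque": the same for the moment, N m; "width": opening from 0.0 (shut) to 1.0 (fully open); "gripper_force": force on a finger pad.
Only numpy, scipy, OpenCV 4.12 (cv2) and the standard library are available. Lean on these libraries where they do the work, as an engineer would, in place of code of your own. Each camera call takes 0.05 s, during which the arm holds its last target. There are 200 camera calls.

### The job

Get the hearth lantern ready: gently set the black light block upright in the round pocket of the lantern base with its pale lens facing up, standing fully down on the pocket floor, and let go. Then lift the terracotta shade by its knob and set it gently over the light so that its rim sits level on the saucer all round the collar. Leave the vase, coaster, glass dish, mug and matchbox where they are.

Things in the scene. Friction and masses are not known exactly. Their poses are not given: they have to be found in the camera images.
- light: Loose 160 g block: black octagonal prism, 56 mm across flats (60.6 corners), 60 mm long; a pale yellow round lens, 42 mm wide, stands 15 mm out of one end (75 mm in all). Origin: centre of the plain end. +z: from plain end to lens; x, y square to flats. Starts lying on a flat on the hearth (axis 28 mm up), lens pointing anywhere from towards the robot to sideways left or right.
- light_lens (a point): Centre of the lens face of the light block, 75 mm from its origin along its +z.
- lantern: Fixed teal ceramic base: saucer 170 mm wide, its top 20 mm above the hearth; in its middle a collar (outside 82, inside 68 mm diameter, 10 mm above the saucer) encloses the pocket. A tongue with an orange button (not needed) reaches 130 mm from the centre along -x, below 45 mm high; a loop handle reaches 130 mm along +x, 42 mm high. Origin: centre of underside; z up.
- lantern_pocket (a point): Centre of the pocket's flat floor, 20 mm above the hearth. The floor is level with the saucer's top, so the pocket is 10 mm deep, 68 mm in diameter; the shade's rim rests on the saucer at this same height. z up.
- shade: Loose 350 g terracotta shade, an upside-down cup: outside 102, inside 92 mm diameter, open below, flat closed top 92 mm above its rim (86 mm inside), on it a white upright cylindrical knob 30 mm in diameter, 34 mm tall (126 mm in all). Origin: centre of the open rim; z up through the knob. Starts rim down on the hearth.
- shade_knob (a point): Point on the axis of the shade's knob, 114 mm above its rim, 22 mm above the flat top and 12 mm below the knob's top.
- vase: Black clay wedding vase with two spouts, 120 mm wide, 220 mm tall, loose; stands well to the right. Origin: centre of the underside.
- coaster: Juniper coaster, reddish disc 100 mm in diameter, 10 mm thick, loose, beyond the lantern. Origin: centre of the underside.
- dish: Green glass dish 110 mm in diameter, 35 mm high, loose, standing on a small turntable (its top 21 mm up) at the far left. Origin: centre of the underside.
- mug: Blue mug, 82 mm in diameter, 95 mm high, loose, far to the left. Origin: centre of the underside.
- matchbox: Red matchbox 65 x 115 x 22 mm, loose, far right. Origin: centre of the underside.
Not all that is in view belongs to the job. There is more than one size of the light; the job needs the smallest.

How it is judged:
By the outcome, as a careful person would: the job done as asked, in the order asked, and still so for the second after the job is handed in, with the robot touching nothing.
It also fails if it takes over 58 s, if anything falls off the work surface, if the arm or the gripper's body presses on something with over 40 N, if the wrist force passes 120 N, or if a joint passes its speed limit or range.

## Working session

There is one attempt and no reset: what is moved stays moved. The work goes in short steps, Python scripts to look and compute and a tool call to move; the robot and the scene stay as the last step left them, time stands still between calls to the robot, and variables do not carry over. Pictures are saved under pics/ and viewed, at most 12 in all, crops included, and the job is handed in when it is done.

Besides the shell and the picture viewer there is one more tool, called after ">>>" in YAML: its name, and indented under it one key for each argument. apply_moves: Moves the arm, as the interface text tells. Its arguments: {"type":"object","properties":{"commands":{"type":"array"},"newtons":{"type":"number"}},"required":["commands"]}

```bash
mkdir -p pics; ls; cat > h.py <<'E'
import numpy as np,cv2
from cell import observe,imaging,arm
from scipy.spatial.transform import Rotation as R
def pose(name,st=None):
    p=imaging.camera_params(name);K=np.array(p["camera_matrix"])
    if name=="wrist":
        st=st or observe();T=np.array(p["tool_from_camera"]);Rt=R.from_rotvec(st["ee_rot"]).as_matrix()
        return K,np.array(st["position"])+Rt@T[:3,3],Rt@T[:3,:3],p
    r=np.array(p["rotation"]); r=r if r.shape==(3,3) else R.from_rotvec(r).as_matrix()
    return K,np.array(p["origin"]),r,p
def snap(name):
    st=observe();c=pose(name,st);im,d=imaging.get_image(name);return im,d,c
def cloud(d,c):
    K,o,r,p=c;v,u=np.mgrid[:d.shape[0],:d.shape[1]]
    q=np.stack([(u-K[0,2])/K[0,0]*d,-(v-K[1,2])/K[1,1]*d,-d],-1)
    return q@r.T+o
def plane(u,v,z,c):
    K,o,r,p=c;q=r@np.array([(u-K[0,2])/K[0,0],-(v-K[1,2])/K[1,1],-1]);return o+q*(z-o[2])/q[2]
def save(im,f): cv2.imwrite("pics/"+f,cv2.cvtColor(im,cv2.COLOR_RGB2BGR))
E
python3 - <<'E'
from h import *
s=observe();print(s)
for n in["scene","side","wrist"]:
    im,d,c=snap(n);save(im,n+"0.png");np.savez(n+"0.npz",im=im,d=d,X=cloud(d,c));print(n,c[3])
print(arm.grasp_offset)
a=[cv2.imread(f"pics/{n}0.png") for n in["scene","side"]]
cv2.imwrite("pics/both0.png",np.vstack([a[0][:300],a[1][84:]]) if 0 else a[0])
E
```

```text
pics
{'clock': 0.0, 'joints': array([ 1.00441969,  0.43520379,  0.02495856,  1.57411822, -0.01159876,
        1.13397521, -0.07512861]), 'dq': array([ 0.0009779 ,  0.00078375, -0.00067108, -0.00053354, -0.00135989,
       -0.00035981, -0.0007367 ]), 'joint_efforts': array([-5.50612799e-05, -6.67850089e+01,  9.85030755e-01, -3.14458501e+01,
       -6.06072438e-02,  4.27374418e-02,  1.46902403e-04]), 'position': array([ 0.2793054 , -0.55854205,  0.22594855]), 'ee_rot': array([-3.05609480e+00, -7.21517087e-01,  7.69181455e-04]), 'force': array([ 0.04182521,  0.58431801, -0.80583332]), 'ft_torque': array([ 0.00051756, -0.02532487, -0.01098111]), 'gripper_force': 0.0, 'width': 0.9999430132726589}
scene {'camera_matrix': array([[486.91437321,   0.        , 265.77228627],
       [  0.        , 486.91437321, 186.73363125],
       [  0.        ,   0.        ,   1.        ]]), 'origin': array([1.23700423, 0.71043798, 1.62254132]), 'rotation': array([0.26282069, 0.66696141, 2.27528289])}
side {'camera_matrix': array([[472.44977062,   0.        , 246.22692026],
       [  0.        , 472.44977062, 185.32297098],
       [  0.        ,   0.        ,   1.        ]]), 'origin': array([-0.51592997,  1.24921191,  1.25292645]), 'rotation': array([ 0.43449981, -1.13248579, -2.19703727])}
wrist {'camera_matrix': array([[302.31349425,   0.        , 260.17862628],
       [  0.        , 302.31349425, 189.49454091],
       [  0.        ,   0.        ,   1.        ]]), 'tool_from_camera': array([[-3.26705418e-04,  9.53340390e-01,  3.01897322e-01,
         8.24357055e-02],
       [ 9.99999936e-01,  2.66896341e-04,  2.39360636e-04,
        -7.86195420e-04],
       [ 1.47616872e-04,  3.01897381e-01, -9.53340416e-01,
        -1.57862730e-01],
       [ 0.00000000e+00,  0.00000000e+00,  0.00000000e+00,
         1.00000000e+00]])}
0.0188
```

View pics/scene0.png

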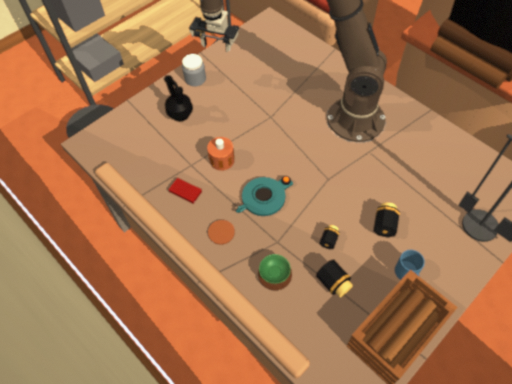

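View pics/side0.png

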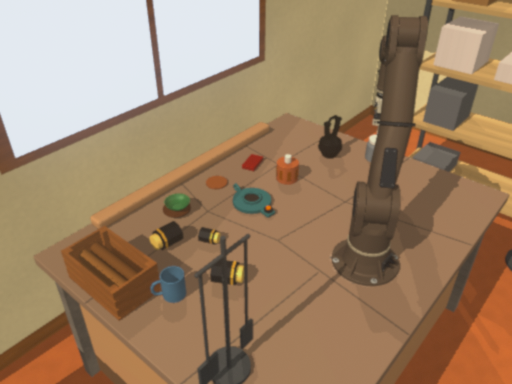

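The lying lights in the scene view are the small one at (330,237) and bigger ones at (386,220) and (335,278). The lantern is at (263,196) and the shade at (221,153). Next I'll measure them from the depth data.

```bash
python3 - <<'E'
from h import *
D={n:np.load(n+"0.npz") for n in["scene","side"]}
def win(n,u0,u1,v0,v1):
    a=D[n];return a["im"][v0:v1,u0:u1].reshape(-1,3).astype(int),a["X"][v0:v1,u0:u1].reshape(-1,3)
def mid(X):return ((np.percentile(X,2,0)+np.percentile(X,98,0))/2).round(4),np.ptp(np.percentile(X,[2,98],axis=0),axis=0).round(3)
for n,w in[("scene",(312,345,220,255)),("side",(192,226,224,248))]:
    c,X=win(n,*w);h=X[:,2];print(n,"table z",np.percentile(h,[1,50,99]).round(4))
    m=(h>.05)&(h<.07)&(c.max(1)<70);print(" top flat",m.sum(),X[m].mean(0),mid(X[m]))
    y=(c[:,0]>140)&(c[:,1]>110)&(c[:,2]<c[:,0]-60)&(h>.012);print(" lens",y.sum(),X[y].mean(0),mid(X[y]))
for n,w in[("scene",(198,246,130,175)),("side",(268,308,148,190))]:
    c,X=win(n,*w);h=X[:,2]
    m=(h>.115)&(h<.14);print(n,"knob top",m.sum(),mid(X[m]))
    m=(h>.087)&(h<.097);print(" shade top",m.sum(),mid(X[m]))
for n,w in[("scene",(230,300,170,222)),("side",(225,280,178,218))]:
    c,X=win(n,*w);h=X[:,2];teal=(c[:,1]>c[:,0]+25)
    m=teal&(h>.012)&(h<.024);print(n,"saucer",m.sum(),mid(X[m]))
    m=teal&(h>.026)&(h<.034);print(" collar",m.sum(),mid(X[m]))
    o=(c[:,0]>c[:,2]+90);print(" button",X[o].mean(0))
def box(n,w,zmin,zmax):
    c,X=win(n,*w);m=(X[:,2]>zmin)&(X[:,2]<zmax);return mid(X[m])
print("bigA",box("scene",(370,402,198,240),.02,.2));print("bigB",box("scene",(312,357,256,300),.02,.2))
print("mug",box("scene",(393,426,248,282),.02,.2));print("dish",box("scene",(255,295,250,290),.02,.2))
print("coaster",box("scene",(205,238,218,246),.006,.2));print("match",box("scene",(165,204,176,204),.01,.2));print("crate",box("scene",(350,455,275,375),.02,.3))
a=[cv2.imread("pics/scene0.png")[170:300,230:440],cv2.imread("pics/side0.png")[170:300,130:340]]
cv2.imwrite("pics/z0.png",np.hstack([cv2.resize(i,None,fx=1.9*2-0.0 if 0 else 1.9,fy=1.9,interpolation=3) for i in a]))
E
```

```text
scene table z [-0.0086  0.0025  0.0615]
 top flat 123 [0.53573048 0.30388356 0.05572056] (array([0.5348, 0.3036, 0.0566]), array([0.047, 0.041, 0.011]))
 lens 59 [0.52151792 0.30885534 0.10239308] (array([0.8058, 0.4608, 0.695 ]), array([0.648, 0.38 , 1.355]))
side table z [-1.060e-02  3.000e-04  5.123e-01]
 top flat 18 [0.52611221 0.31040962 0.05342821] (array([0.5311, 0.3092, 0.0538]), array([0.034, 0.023, 0.008]))
 lens 74 [0.46097152 0.32519475 0.07087579] (array([0.2227, 0.5499, 0.36  ]), array([0.567, 0.543, 0.684]))
scene knob top 42 (array([ 0.5557, -0.2493,  0.1264]), array([0.028, 0.023, 0.015]))
 shade top 295 (array([ 0.5579, -0.2491,  0.0921]), array([0.092, 0.093, 0.009]))
side knob top 24 (array([ 0.5516, -0.2451,  0.1217]), array([0.031, 0.029, 0.011]))
 shade top 111 (array([ 0.5468, -0.245 ,  0.0905]), array([0.084, 0.095, 0.007]))
scene saucer 790 (array([5.567e-01, 1.000e-04, 1.840e-02]), array([0.171, 0.154, 0.011]))
 collar 198 (array([5.77e-01, 5.00e-04, 3.00e-02]), array([0.179, 0.131, 0.008]))
 button [0.47656524 0.03509092 0.08086943]
side saucer 442 (array([0.5557, 0.0058, 0.0175]), array([0.166, 0.149, 0.011]))
 collar 36 (array([0.5883, 0.0019, 0.0287]), array([0.14 , 0.078, 0.005]))
 button [ 0.55209878 -0.05534268  0.0183576 ]
bigA (array([0.3323, 0.4081, 0.0565]), array([0.109, 0.098, 0.062]))
bigB (array([0.6379, 0.422 , 0.0577]), array([0.081, 0.108, 0.06 ]))
mug (array([0.4487, 0.585 , 0.0784]), array([0.132, 0.099, 0.11 ]))
dish (array([0.7613, 0.2544, 0.0405]), array([0.103, 0.104, 0.04 ]))
coaster (array([ 0.7779, -0.0114,  0.0128]), array([0.104, 0.108, 0.013]))
match (array([ 0.7588, -0.238 ,  0.0212]), array([0.084, 0.117, 0.02 ]))
crate (array([0.6248, 0.6792, 0.0844]), array([0.294, 0.173, 0.1  ]))
```

View pics/z0.png

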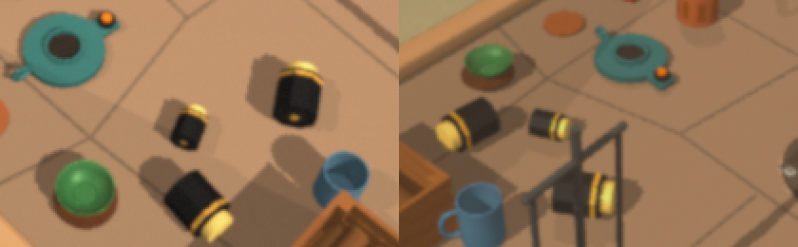

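The small light lies with its lens (yellow, left crop (197,110)) pointing roughly towards the robot. Its body is at (188,130) in the same crop. I'll move above it for a close look.

>>> apply_moves:
  commands:
    - [100, 0.25, 0.95, 0.1, -0.06]
    - [100, 0.25, 0.95, 0.1, -0.06]
    - [100, 0.25, 0.95, 0.1, -0.06]
    - [100, 0.25, 0.95, 0.1, -0.06]
    - [100, 0.25, 0.95, 0, -0.06]
    - [100, 0.25, 0.95, 0, -0.06]
    - [100, 0.25, 0.95, 0, -0.06]
    - [100, 0.25, 0.95, 0, -0.06]
    - [100, 0.25, 0.95, 0, -0.06]
    - [100, 0.25, 0.95, 0, -0.06]
    - [100, 0.25, 0.95, 0, -0.06]
    - [100, 0.25, 0.95, 0, -0.06]

```text
clock: 1.65
position: [0.4598, 0.1267, 0.2508]
ee_rot: [3.137, 0.16, 0.0]
force: [-0.3, -0.6, -0.1]
width: 0.996
gripper_force: 0.0
```

>>> apply_moves:
  commands:
    - [100, 0.3, 0.8, 0, -0.1]
    - [100, 0.3, 0.8, 0, -0.1]
    - [100, 0.3, 0.8, 0, 0]
    - [100, 0.3, 0.5, 0, 0]
    - [100, 0, 0, 0, 0]
    - [100, 0, 0, 0, 0]

```text
clock: 2.4
position: [0.5312, 0.2981, 0.2502]
ee_rot: [3.14, 0.005, -0.001]
force: [-0.4, 0.8, 0.6]
width: 1.001
gripper_force: 0.0
```

```bash
cat > light.py <<'E'
from h import *
import sys
im,d,c=snap("wrist");s=observe();X=cloud(d,c);print(s["position"],s["ee_rot"],"yaw tool x",R.from_rotvec(s["ee_rot"]).as_matrix()[:,0].round(3))
save(im,sys.argv[1]);i=im.astype(int)
near=np.hypot(X[...,0]-.535,X[...,1]-.305)<.08
m=near&(i.max(2)<75)&(X[...,2]>.053)&(X[...,2]<.062)
P=X[m];print("flat",len(P),P.mean(0).round(4));r=cv2.minAreaRect((P[:,:2]*1000).astype(np.float32));print(r,cv2.boxPoints(r).round(1).tolist())
y=near&(i[...,0]>130)&(i[...,1]>100)&(i[...,2]<i[...,0]-50)&(X[...,2]>.008)
L=X[y];print("lens",len(L),L.mean(0).round(4),np.percentile(L,[2,98],axis=0).round(4))
b=near&(X[...,2]>.035)&(X[...,2]<.08);r=cv2.minAreaRect((X[b][:,:2]*1000).astype(np.float32));print("all",r,cv2.boxPoints(r).round(1).tolist())
E
python3 light.py w1.png
```

```text
[0.53136319 0.29770031 0.25054997] [ 3.14052967e+00  4.26476227e-03 -6.28024379e-04] yaw tool x [ 1.     0.003 -0.   ]
flat 1027 [0.529  0.3028 0.0556]
((525.4822998046875, 301.6942138671875), (59.925132751464844, 30.94347381591797), 22.036684036254883) [[491.8999938964844, 304.79998779296875], [503.5, 276.1000061035156], [559.0999755859375, 298.6000061035156], [547.5, 327.29998779296875]]
lens 1156 [0.5478 0.2854 0.2363] [[0.4822 0.2366 0.0367]
 [0.6134 0.3473 0.408 ]]
all ((518.5094604492188, 298.78924560546875), (75.02299499511719, 56.436279296875), 21.99006462097168) [[473.20001220703125, 310.8999938964844], [494.29998779296875, 258.6000061035156], [563.9000244140625, 286.70001220703125], [542.7000122070312, 339.0]]
```

View pics/w1.png

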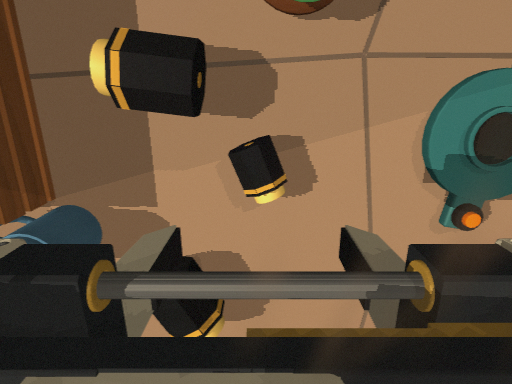

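The small light is at (258,168), with the lens at its lower right (267,198). Its axis runs at 22°, with the lens towards -x,-y. I'll grip it near the lens end, then lift with a low grip so that it can swing upright.

>>> apply_moves:
  commands:
    - [100, -0.2, -0.05, -0.5, 0.26]
    - [100, -0.18, 0, -0.7, 0.26]
    - [100, 0, 0, -0.9, 0.25]
    - [100, 0, 0, -0.9, 0]
    - [100, 0, 0, -0.6, 0]
    - [100, 0, 0, -0.4, 0]
    - [100, 0, 0, 0, 0]
    - [100, 0, 0, 0, 0]
  newtons: 5

```text
clock: 3.45
position: [0.5094, 0.2958, 0.012]
ee_rot: [-3.082, -0.605, -0.002]
force: [0.5, 0.1, -0.3]
width: 0.998
gripper_force: 0.0
```

>>> apply_moves:
  commands:
    - [40, 0, 0, 0, 0]
    - [40, 0, 0, 0, 0]
    - [40, 0, 0, 0, 0]
    - [40, 0, 0, 0, 0]
    - [40, 0, 0, 0, 0]
    - [40, 0, 0, 0, 0]
  newtons: 5

```text
clock: 4.2
position: [0.5088, 0.2959, 0.0109]
ee_rot: [3.082, 0.607, 0.0]
force: [-1.0, -1.6, 3.4]
width: 0.61
gripper_force: 5.0
```

>>> apply_moves:
  commands:
    - [40, 0, 0, 0.2, 0]
    - [40, 0, 0, 0.4, 0]
    - [40, 0, 0, 0.4, 0]
    - [40, 0, 0, 0.4, 0]
    - [40, 0, 0, 0.4, 0]
    - [40, 0, 0, 0, 0]
    - [40, 0, 0, 0, 0]

```text
clock: 5.08
position: [0.5084, 0.2956, 0.1182]
ee_rot: [3.082, 0.607, -0.001]
force: [-0.2, -0.5, -2.5]
width: 0.605
gripper_force: 5.0
```

```bash
python3 - <<'E'
from h import *
a=[]
for n in["side","wrist","scene"]:
    im,d,c=snap(n);np.savez(n+"1.npz",im=im,d=d,X=cloud(d,c))
    if n=="wrist":i=im
    else:
        K,o,r,p=c;q=r.T@(np.array([.51,.295,.12])-o);u,v=int(K[0,2]-K[0,0]*q[0]/q[2]),int(K[1,2]+K[1,1]*q[1]/q[2]);print(n,u,v);i=im[max(v-48,0):v+48,u-64:u+64]
    a.append(cv2.resize(i,(266,200) if 0 else (390,292),interpolation=2))
save(np.vstack([np.hstack(a[:2]),np.hstack([a[2],a[2]*0])]),"l1.png");s=observe();print(s["width"],s["gripper_force"],s["force"])
E
```

```text
side 210 216
scene 333 221
0.6109715245087662 4.994314065191929 [-0.21839846  0.15485225 -2.03544987]
```

View pics/l1.png

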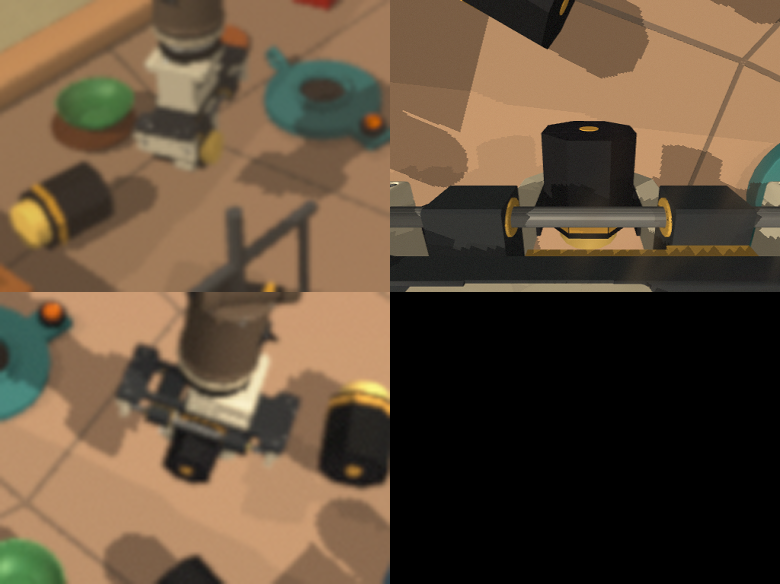

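The grip held and the light is still level, so it did not swing. I'll set it down in a clearer spot, re-grip nearer the lens at 3 N, and lift briskly.

>>> apply_moves:
  commands:
    - [40, -0.33, -0.5, -0.4, 0]
    - [40, -0.33, -0.5, -0.4, 0]
    - [40, 0, 0, -0.5, 0]
    - [40, 0, 0, -0.3, 0]
    - [40, 0, 0, -0.15, 0]
    - [40, 0, 0, -0.05, 0]
    - [40, 0, 0, 0, 0]

```text
clock: 6.1
position: [0.4696, 0.2366, 0.0112]
ee_rot: [-3.082, -0.607, -0.001]
force: [0.3, 0.4, -1.2]
width: 0.611
gripper_force: 5.0
```

>>> apply_moves:
  commands:
    - [75, 0, 0, 0, 0]
    - [75, 0, 0, 0, 0]
    - [75, -0.11, -0.045, 0, 0]
    - [75, 0, 0, 0, 0]
    - [40, 0, 0, 0, 0]
    - [40, 0, 0, 0, 0]
    - [40, 0, 0, 0, 0]
    - [40, 0, 0, 0, 0]
    - [40, 0, 0, 0, 0]
  newtons: 3

```text
clock: 7.22
position: [0.4627, 0.2334, 0.0108]
ee_rot: [-3.082, -0.607, -0.0]
force: [0.3, 0.1, 0.9]
width: 0.607
gripper_force: 3.0
```

>>> apply_moves:
  commands:
    - [40, 0, 0, 0.7, 0]
    - [40, 0, 0, 0.6, 0]
    - [40, 0, 0, 0, 0]
    - [40, 0, 0, 0, 0]
    - [40, 0, 0, 0, 0]

```text
clock: 7.85
position: [0.4618, 0.2327, 0.0875]
ee_rot: [3.082, 0.607, -0.004]
force: [1.1, 1.3, -1.8]
width: 0.61
gripper_force: 3.0
```

```bash
cat > tilt.py <<'E'
from h import *
# orientation of held block: side-plane coordinates in tool frame of dark/any points between fingers
im,d,c=snap("wrist");s=observe();X=cloud(d,c);Rt=R.from_rotvec(s["ee_rot"]).as_matrix();Q=(X-s["position"])@Rt
Q[...,2]*=-1;Q[...,2]-=.0188 # x along tool x, y lateral, z up relative to grasp
m=(abs(Q[...,1])<.02)&(Q[...,0]>-.07)&(Q[...,0]<.08)&(X[...,2]>.006)&(Q[...,2]<.03)
P=Q[m];cpx=im[m]
print(s["position"],s["width"],s["gripper_force"],len(P))
k=abs(P[:,1])<.006
o=P[k];cc=cpx[k];idx=np.argsort(o[:,0])
for j in idx[::max(1,len(idx)//22)]:print((o[j]*1000).round(1)[[0,2]],cc[j])
E
python3 tilt.py
```

```text
[0.46187378 0.23283597 0.08758917] 0.6064969543164078 2.999965572325891 8366
[-21.5   6.9] [167 131  71]
[ 2.9 14.4] [171 136  63]
[ 6.1 14.3] [176 139  69]
[ 9.1 14.9] [180 140  68]
[12.2 16.7] [180 141  66]
[14.9 16.9] [182 146  73]
[17.4 17. ] [132 105  50]
[18.7 15.6] [125  98  45]
[19.6  9.2] [177 138  67]
[20.5  8.9] [194 154  73]
[21.4  5.2] [168 132  60]
[23.9  3.8] [34 32 25]
[26.8  4.5] [42 37 29]
[29.3  4.3] [21 17 15]
[30.5  0.8] [172 121  43]
[31.7 -4.8] [131  93  35]
[ 32.6 -11.5] [17 16 17]
[ 34.  -15.9] [22 20 20]
[ 35.5 -20.3] [30 25 25]
[ 37.  -27.3] [23 21 19]
[ 38.8 -34.1] [20 21 23]
[ 40.8 -43.8] [17 17 13]
[ 43.1 -51.3] [26 22 20]
```

The lift swung the light to about 14° short of upright, with the lens up. Pressing it gently onto the hearth should square it.

>>> apply_moves:
  commands:
    - [40, 0, 0, -0.3, 0]
    - [40, 0, 0, -0.3, 0]
    - [40, 0, 0, -0.12, 0]
    - [40, 0, 0, -0.08, 0]
    - [40, 0, 0, -0.04, 0]
    - [40, 0, 0, 0, 0]
    - [40, 0, 0, 0, 0]

```text
clock: 8.78
position: [0.4626, 0.2334, 0.0386]
ee_rot: [-3.082, -0.607, -0.0]
force: [2.1, 0.2, 1.9]
width: 0.61
gripper_force: 3.0
```

```bash
python3 tilt.py; python3 -c "
from h import *
print(observe()['force'])"
```

```text
[0.46255453 0.23340762 0.03852802] 0.6094313459537901 2.9998798962742512 8662
[-14.6  17.1] [159 124  75]
[-10.   18.6] [146 119  64]
[ 9.  20.7] [174 140  70]
[11.9 21.2] [176 141  69]
[14.5 22.3] [174 141  70]
[17.1 21.6] [176 140  70]
[19.5 22.6] [177 140  66]
[22.1 22.1] [224 198  94]
[24.3 22.6] [229 219 105]
[26. 14.] [155 123  57]
[26.6  9.9] [191 151  72]
[27.2  8.8] [121  96  50]
[27.8 12.6] [175 139  66]
[30.2  7.5] [36 33 27]
[33.   8.3] [31 26 24]
[35.3  7.9] [17 14 14]
[36.3  2.3] [151 104  36]
[36.9 -2.2] [21 17 11]
[37.6 -8.3] [10  8  7]
[ 38.5 -16.1] [17 16 17]
[ 39.6 -26.8] [17 15 14]
[ 40.9 -38.8] [17 19 18]
[ 42.5 -48.7] [20 17 20]
[1.53350073 1.01338241 1.65819904]
```

>>> apply_moves:
  commands:
    - [40, 0.02, 0.01, -0.04, 0]
    - [40, 0.02, 0.01, -0.04, 0]
    - [40, 0, 0, -0.03, 0]
    - [40, 0, 0, 0, 0]
    - [40, 0, 0, 0, 0]

```text
clock: 9.45
position: [0.4642, 0.2343, 0.0314]
ee_rot: [3.082, 0.607, -0.002]
force: [-0.4, 0.1, -1.1]
width: 0.609
gripper_force: 3.0
```

```bash
python3 tilt.py | awk 'NR==1||NR>11'; python3 -c "
from h import *
print(observe()['force'])"
```

```text
[0.46421231 0.23430623 0.03137373] 0.6092076392151843 2.9996809101794497 8563
[29.9 24.5] [227 214  99]
[31.7 15.8] [176 138  64]
[32.4 15.3] [142 115  53]
[32.8 16.4] [166 133  63]
[33.2 16.3] [162 128  56]
[34.9  9.4] [36 31 26]
[37.2  9.2] [32 31 23]
[39.5 10.2] [28 25 26]
[ 40.3 -24.5] [16 21 20]
[ 40.4 -28.7] [17 13 12]
[40.5  7.4] [17 17 17]
[40.6  1.5] [133  94  35]
[41.2  3.4] [133  92  31]
[ 0.03021818  0.40917337 -0.65652474]
```

The light is now vertical. I'll release it, rise and look.

>>> apply_moves:
  commands:
    - [100, 0, 0, 0, 0]
    - [100, 0, 0, 0, 0]
    - [100, 0, 0, 0, 0]
    - [100, 0, 0, 0.5, 0]
    - [100, 0, 0, 0.9, 0]
    - [100, 0, 0, 0.9, 0]
    - [100, 0, 0, 0.5, 0]
    - [100, 0, 0, 0, 0]

```text
clock: 10.5
position: [0.4662, 0.2354, 0.2022]
ee_rot: [-3.081, -0.606, -0.007]
force: [-0.3, -0.4, -0.7]
width: 0.999
gripper_force: 0.0
```

```bash
cat > up.py <<'E'
from h import *
im,d,c=snap("wrist");s=observe();X=cloud(d,c);save(im,"up.png")
Rt=R.from_rotvec(s["ee_rot"]).as_matrix();print(s["position"],"toolx deg",np.degrees(np.arctan2(Rt[1,0],Rt[0,0])))
n=np.hypot(X[...,0]-.47,X[...,1]-.24)<.06
for a,b in[(.072,.08),(.056,.063)]:
    P=X[n&(X[...,2]>a)&(X[...,2]<b)]
    (q,r),h=cv2.minEnclosingCircle((P[:,:2]*1000).astype(np.float32)),0
    print(a,len(P),P[:,2].mean(),"circ",q,r,"rect",cv2.minAreaRect((P[:,:2]*1000).astype(np.float32)))
E
python3 up.py
```

```text
[0.46533209 0.2345791  0.20041388] toolx deg 22.254559459662246
0.072 1374 0.0747997382860539 circ (475.66253662109375, 239.6656036376953) 20.862478256225586 rect ((475.6970520019531, 239.79249572753906), (40.573265075683594, 41.00825500488281), 59.91773223876953)
0.056 1041 0.05984480509196188 circ (475.54638671875, 239.77110290527344) 30.115373611450195 rect ((475.7164611816406, 239.81436157226562), (55.56566619873047, 56.17797088623047), 23.053077697753906)
```

View pics/up.png

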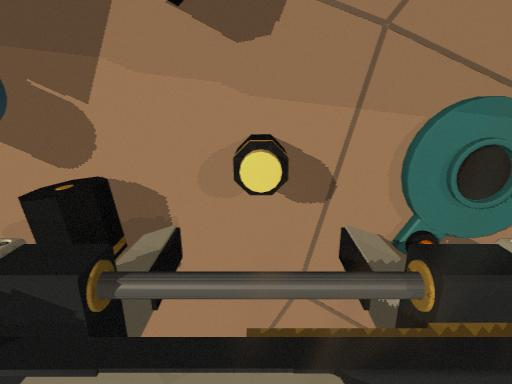

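The light stands upright with its lens at (261,172); by depth that is (0.4757, 0.2398). I'll re-grip it centred and carry it to the lantern.

>>> apply_moves:
  commands:
    - [100, 0.17, 0.085, -0.3, 0]
    - [100, 0, 0, -0.7, 0]
    - [100, 0, 0, -0.9, 0]
    - [100, 0, 0, -0.7, 0]
    - [100, 0, 0, -0.34, 0]
    - [100, 0, 0, 0, 0]
    - [100, 0, 0, 0, 0]
    - [40, 0, 0, 0, 0]
    - [40, 0, 0, 0, 0]
    - [40, 0, 0, 0, 0]
    - [40, 0, 0, 0, 0]
    - [40, 0, 0, 0, 0]
  newtons: 15

```text
clock: 12.05
position: [0.4753, 0.2395, 0.0236]
ee_rot: [3.082, 0.607, 0.001]
force: [-0.7, -1.3, 4.0]
width: 0.612
gripper_force: 15.0
```

>>> apply_moves:
  commands:
    - [40, 0, 0, 0.3, 0]
    - [40, 0, 0, 0.7, 0]
    - [40, 0, -0.3, 0.8, 0]
    - [40, 0.2, -0.7, 0.2, 0]
    - [40, 0.3, -0.7, 0, 0]
    - [40, 0.2, -0.5, 0, 0]
    - [40, 0, -0.2, 0, 0]
    - [40, 0, 0, 0, 0]
    - [40, 0, 0, 0, 0]

```text
clock: 13.18
position: [0.5166, 0.0974, 0.1437]
ee_rot: [-3.081, -0.61, -0.0]
force: [-0.3, 0.1, -1.2]
width: 0.606
gripper_force: 15.0
```

```bash
cat > col.py <<'E'
from h import *
im,d,c=snap("wrist");s=observe();X=cloud(d,c);save(im,"col.png");i=im.astype(int)
print(s["position"],s["width"],s["force"])
t=(i[...,1]>i[...,0]+15)&(np.hypot(X[...,0]-.557,X[...,1])<.12)
m=(t&(X[...,2]>.0265)&(X[...,2]<.034)&(np.hypot(X[...,0]-.557,X[...,1]-.002)<.05))
def fit(P):
    A=np.c_[P[:,:2],np.ones(len(P))];w=np.linalg.lstsq(A,(P[:,:2]**2).sum(1),rcond=None)[0];return w[:2]/2,np.sqrt(w[2]+(w[:2]**2).sum()/4)
P=X[m];print("collar ring",len(P),P[:,2].mean(),fit(P),np.percentile(P,[1,99],axis=0).round(4).tolist())
f=(np.hypot(X[...,0]-.557,X[...,1]-.002)<.12)&(X[...,2]>.015)&(X[...,2]<.0235)&t;Q=X[f];r=np.hypot(*(Q[:,:2]-[.557,.002]).T);E=Q[(r>.075)&(r<.095)]
# outer rim: max radius per angle
a=np.arctan2(E[:,1]-.002,E[:,0]-.557);b=np.digitize(a,np.linspace(-np.pi,np.pi,73));re=np.hypot(*(E[:,:2]-[.557,.002]).T)
o=np.array([E[b==k][re[b==k].argmax()] for k in np.unique(b)]);print("rim",len(o),fit(o))
E
python3 col.py; python3 tilt.py|head -12
```

```text
[0.51668008 0.09740755 0.14359888] 0.6101354911542489 [-0.46977374 -0.52434675 -1.68088211]
collar ring 1913 0.029443609707225274 (array([ 0.56000604, -0.00141669]), np.float64(0.0372342064231153)) [[0.5209, -0.0411, 0.0268], [0.5993, 0.0379, 0.0314]]
rim 51 (array([ 0.56052461, -0.00144195]), np.float64(0.08373020980617582))
[0.51672608 0.09724128 0.14351354] 0.6119521093125593 14.99986320734024 5568
[19.  16.1] [52 44 38]
[20.1 27.2] [142 115  58]
[20.4 23.4] [146 114  55]
[20.7 28.9] [130 103  50]
[20.9 21.5] [166 133  63]
[21.2 23. ] [168 135  65]
[22.  18.1] [42 37 31]
[23.4 18. ] [39 35 33]
[24.7 17.5] [41 38 31]
[26.1 18.6] [40 38 35]
[27.5 15.3] [17 15 14]
```

View pics/col.png

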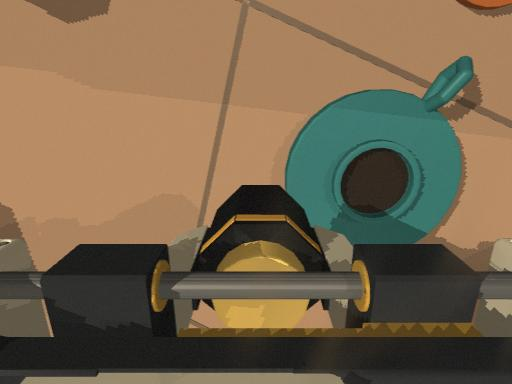

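The pocket is at (376,180), and by depth its centre is (0.560, -0.0014). The held light is vertical. Next I'll move above the pocket and check.

>>> apply_moves:
  commands:
    - [40, 0.24, -0.55, 0, 0]
    - [40, 0.24, -0.55, 0, 0]
    - [40, 0.24, -0.55, 0, 0]
    - [40, 0, 0, -0.6, 0]
    - [40, 0, 0, -0.4, 0]
    - [40, 0, 0, 0, 0]
    - [40, 0, 0, 0, 0]

```text
clock: 14.15
position: [0.5609, -0.0025, 0.0842]
ee_rot: [-3.082, -0.609, -0.002]
force: [0.5, 0.6, -1.0]
width: 0.61
gripper_force: 15.0
```

```bash
python3 col.py
```

```text
[ 0.56116729 -0.00260258  0.08450082] 0.6048979464943572 [-0.94673333 -0.43143728 -1.72631217]
collar ring 1662 0.029593650093297345 (array([ 0.56057824, -0.00200711]), np.float64(0.03713990258811725)) [[0.539, -0.0405, 0.027], [0.6001, 0.0375, 0.0313]]
rim 47 (array([ 0.56016625, -0.00178621]), np.float64(0.08383901692165391))
```

Centred within 1 mm, so I'll lower it.

>>> apply_moves:
  commands:
    - [40, 0, 0, -0.25, 0]
    - [40, 0, 0, -0.2, 0]
    - [40, 0, 0, -0.1, 0]
    - [40, 0, 0, -0.06, 0]
    - [40, 0, 0, -0.04, 0]
    - [40, 0, 0, 0, 0]
    - [40, 0, 0, 0, 0]

```text
clock: 15.08
position: [0.5606, -0.0034, 0.0446]
ee_rot: [3.082, 0.607, 0.001]
force: [-0.1, 0.8, -1.1]
width: 0.607
gripper_force: 15.0
```

>>> apply_moves:
  commands:
    - [40, 0, 0, -0.015, 0]
    - [40, 0, 0, -0.01, 0]
    - [40, 0, 0, 0, 0]

```text
clock: 15.45
position: [0.5606, -0.0034, 0.0436]
ee_rot: [3.082, 0.607, 0.001]
force: [-2.7, -0.2, 7.5]
width: 0.611
gripper_force: 15.0
```

>>> apply_moves:
  commands:
    - [100, 0, 0, 0, 0]
    - [100, 0, 0, 0, 0]
    - [100, 0, 0, 0, 0]
    - [100, 0, 0, 0.5, 0]
    - [100, 0, 0, 0.9, 0]
    - [100, 0, 0, 0.9, 0]
    - [100, -0.3, 0, 0.3, 0]
    - [100, -0.3, 0, 0, 0]
    - [100, 0, 0, 0, 0]

```text
clock: 16.58
position: [0.5236, -0.0035, 0.1991]
ee_rot: [3.082, 0.607, -0.0]
force: [0.6, -1.0, 0.3]
width: 1.003
gripper_force: 0.0
```

```bash
sed -e 's/X\[...,0\]-.47,X\[...,1\]-.24/X[...,0]-.56,X[...,1]+.002/' -e 's/(.072,.08),(.056,.063)/(.086,.104),(.07,.085)/' up.py >up2.py; python3 up2.py; python3 col.py
```

```text
[ 0.52432621 -0.0035926   0.19893833] toolx deg 22.26949187567749
0.086 1744 0.09473204924021199 circ (560.5969848632812, -2.7333455085754395) 20.993894577026367 rect ((560.862060546875, -2.3766403198242188), (41.08570098876953, 40.54075241088867), 24.646028518676758)
0.07 1373 0.07958782601037272 circ (560.7348022460938, -2.513084650039673) 30.108932495117188 rect ((560.84423828125, -2.4841079711914062), (56.330501556396484, 56.36215591430664), 21.69439697265625)
[ 0.52474165 -0.00357257  0.19876738] 0.9958625206834318 [ 1.02030123 -0.27034082 -0.56156802]
collar ring 930 0.02961526111427853 (array([ 0.55951743, -0.00259728]), np.float64(0.03771908676295967)) [[0.5215, -0.0412, 0.0272], [0.5996, 0.0374, 0.0314]]
rim 72 (array([ 0.55726517, -0.00138426]), np.float64(0.085010198033011))
```

View pics/up.png

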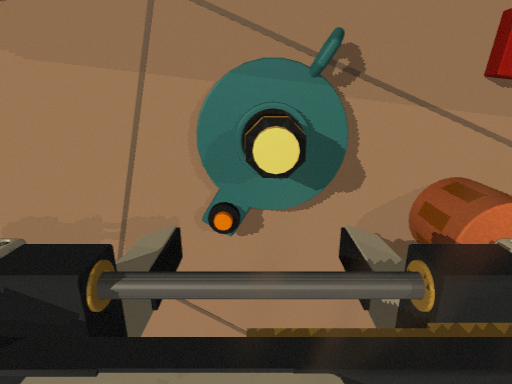

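The light stands on the pocket floor, level, with its lens face at z=0.095; the lens is at (275,150) in the picture. The shade is partly visible at (465,225). I'll go above it next.

>>> apply_moves:
  commands:
    - [100, 0, -0.6, 0.4, 0]
    - [100, 0, -0.9, 0.4, 0]
    - [100, 0, -0.9, 0.2, 0]
    - [100, 0, -0.9, 0, 0]
    - [100, 0, -0.6, 0, 0]
    - [100, 0, 0, 0, 0]
    - [100, 0, 0, 0, 0]

```text
clock: 17.55
position: [0.5248, -0.2366, 0.2583]
ee_rot: [-3.081, -0.607, 0.0]
force: [0.6, 0.8, -0.1]
width: 0.999
gripper_force: 0.0
```

```bash
cat > sh.py <<'E'
from h import *
im,d,c=snap("wrist");s=observe();X=cloud(d,c);save(im,"sh.png");print(s["position"])
n=np.hypot(X[...,0]-.556,X[...,1]+.248)<.08
for a,b in[(.122,.13),(.088,.096)]:
    P=X[n&(X[...,2]>a)&(X[...,2]<b)];print(len(P),P[:,2].mean(),cv2.minEnclosingCircle((P[:,:2]*1000).astype(np.float32)),cv2.minAreaRect((P[:,:2]*1000).astype(np.float32)))
E
python3 sh.py
```

```text
[ 0.52494057 -0.23600194  0.258551  ]
696 0.12556419693581666 ((554.0234375, -249.1558380126953), 14.87661361694336) ((554.3933715820312, -249.10606384277344), (28.739185333251953, 28.636661529541016), 25.705339431762695)
5959 0.09185376858985822 ((553.9605102539062, -249.27444458007812), 50.96333694458008) ((554.4248046875, -249.2308807373047), (99.57144165039062, 100.96421813964844), 21.46122169494629)
```

View pics/sh.png

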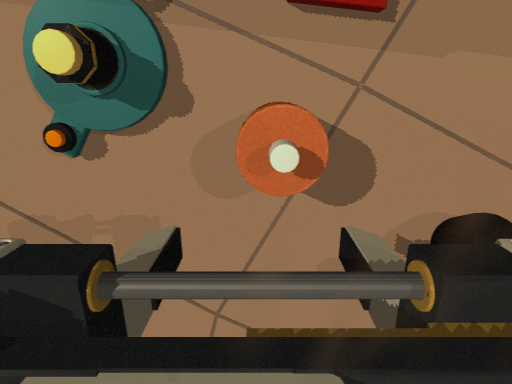

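The shade is at (282,150) with its knob at (285,157), centre (0.554, -0.249). I'll check the vase clearance before going down.

```bash
python3 - <<'E'
from h import *
a=np.load("scene0.npz");X=a["X"][70:125,155:200].reshape(-1,3);c=a["im"][70:125,155:200].reshape(-1,3).astype(int)
m=(c.max(1)<70)&(X[:,2]>.03)&(X[:,2]<.24);print(np.percentile(X[m],[2,98],axis=0))
E
```

```text
[[ 0.48262462 -0.59197346  0.04591643]
 [ 0.57595604 -0.49761455  0.21565027]]
```

Vase is well clear (y < -0.49).

>>> apply_moves:
  commands:
    - [100, 0.24, -0.1, -0.2, 0]
    - [100, 0.25, -0.11, -0.4, 0]
    - [100, 0, 0, -0.8, 0]
    - [100, 0, 0, -0.7, 0]
    - [100, 0, 0, -0.4, 0]
    - [100, 0, 0, -0.18, 0]
    - [100, 0, 0, 0, 0]
    - [10, 0, 0, 0, 0]
    - [10, 0, 0, 0, 0]
    - [10, 0, 0, 0, 0]
    - [10, 0, 0, 0, 0]
    - [10, 0, 0, 0, 0]
  newtons: 25

```text
clock: 19.1
position: [0.5538, -0.2501, 0.0982]
ee_rot: [3.082, 0.607, 0.0]
force: [1.1, -0.7, 0.1]
width: 0.502
gripper_force: 0.0
```

>>> apply_moves:
  commands:
    - [10, 0, 0, 0, 0]
    - [10, 0, 0, 0, 0]
    - [10, 0, 0, 0.2, 0]
    - [10, 0, 0, 0.5, 0]
    - [10, 0, 0, 0.6, 0]
    - [10, 0, 0, 0.6, 0]
    - [10, 0, 0, 0.4, 0]
    - [10, 0, 0, 0, 0]

```text
clock: 20.1
position: [0.5547, -0.25, 0.2382]
ee_rot: [3.08, 0.607, 0.005]
force: [0.7, 0.4, -4.0]
width: 0.319
gripper_force: 25.0
```

>>> apply_moves:
  commands:
    - [10, 0.015, 0.3, 0, 0]
    - [10, 0.02, 0.6, 0, 0]
    - [10, 0.02, 0.7, 0, 0]
    - [10, 0.02, 0.75, 0, 0]
    - [10, 0.02, 0.75, 0, 0]
    - [10, 0, 0.6, 0, 0]
    - [10, 0, 0.33, 0, 0]
    - [10, 0, 0.1, 0, 0]
    - [10, 0, 0, 0, 0]
    - [10, 0, 0, 0, 0]

```text
clock: 21.35
position: [0.5595, -0.004, 0.2358]
ee_rot: [3.082, 0.603, -0.001]
force: [0.5, -0.3, -4.3]
width: 0.32
gripper_force: 25.0
```

```bash
python3 - <<'E'
from h import *
im,d,c=snap("wrist");s=observe();X=cloud(d,c);save(im,"h.png");p=s["position"];print(p,s["width"],s["force"])
z=p[2]-.0982+.092
n=(np.hypot(X[...,0]-p[0],X[...,1]-p[1])<.07)&(abs(X[...,2]-z)<.008);i=im.astype(int);P=X[n&(i[...,0]>i[...,2]+30)]
A=np.c_[P[:,:2]-p[:2],np.ones(len(P))];w=np.linalg.lstsq(A,P[:,2],rcond=None)[0];print(len(P),"slope",w,cv2.minEnclosingCircle((P[:,:2]*1000).astype(np.float32)))
im2=[snap(k)[0] for k in("scene","side")];save(np.hstack([cv2.resize(im2[0][120:240,190:350],(400,300)),cv2.resize(im2[1][130:250,170:330],(400,300))]),"h2.png")
E
```

```text
[ 0.55950906 -0.00388402  0.23585907] 0.32247592455873336 [-0.21021942 -0.00681212 -4.03322761]
11176 slope [-0.00957151 -0.00477642  0.22987599] ((559.9788818359375, -2.8835291862487793), 50.97771072387695)
```

View pics/h.png

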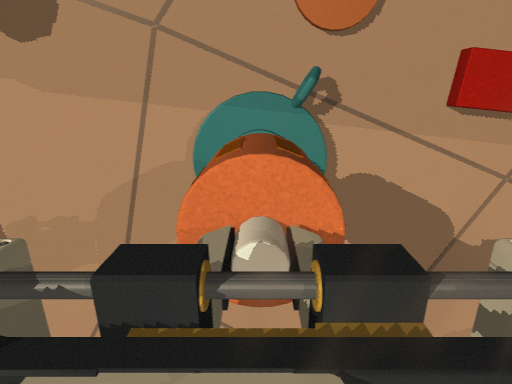

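The held shade is level and centred over the lantern within about 1 mm. I'll lower it in gentle steps.

>>> apply_moves:
  commands:
    - [10, 0, 0.02, -0.2, 0]
    - [10, 0, 0, -0.3, 0]
    - [10, 0, 0, -0.3, 0]
    - [10, 0, 0, -0.3, 0]
    - [10, 0, 0, -0.3, 0]
    - [10, 0, 0, -0.2, 0]
    - [10, 0, 0, -0.15, 0]
    - [10, 0, 0, -0.1, 0]
    - [10, 0, 0, 0, 0]
    - [10, 0, 0, 0, 0]

```text
clock: 22.75
position: [0.5598, -0.0009, 0.1255]
ee_rot: [3.082, 0.607, 0.001]
force: [0.3, -0.6, -4.0]
width: 0.316
gripper_force: 25.0
```

>>> apply_moves:
  commands:
    - [10, 0, 0, -0.04, 0]
    - [10, 0, 0, -0.03, 0]
    - [10, 0, 0, -0.02, 0]
    - [10, 0, 0, -0.015, 0]
    - [10, 0, 0, 0, 0]
    - [10, 0, 0, 0, 0]

```text
clock: 23.5
position: [0.5595, -0.001, 0.1188]
ee_rot: [3.082, 0.607, 0.0]
force: [0.8, -0.4, -4.1]
width: 0.319
gripper_force: 25.0
```

>>> apply_moves:
  commands:
    - [10, 0, 0, -0.01, 0]
    - [10, 0, 0, -0.01, 0]
    - [10, 0, 0, -0.005, 0]
    - [10, 0, 0, 0, 0]

```text
clock: 24.0
position: [0.5596, -0.001, 0.118]
ee_rot: [3.082, 0.607, 0.001]
force: [-2.3, -0.5, 5.3]
width: 0.318
gripper_force: 25.0
```

>>> apply_moves:
  commands:
    - [100, 0, 0, 0, 0]
    - [100, 0, 0, 0, 0]
    - [100, 0, 0, 0, 0]
    - [100, 0, 0, 0.4, 0]
    - [100, 0, 0, 0.8, 0]
    - [100, -0.3, 0, 0.8, 0]
    - [100, -0.4, 0, 0.4, 0]
    - [100, 0, 0, 0, 0]
    - [100, 0, 0, 0, 0]

```text
clock: 25.12
position: [0.5176, -0.0013, 0.2606]
ee_rot: [3.082, 0.606, -0.001]
force: [-0.2, -0.4, 0.6]
width: 1.0
gripper_force: 0.0
```

```bash
python3 - <<'E'
from h import *
im,d,c=snap("wrist");s=observe();X=cloud(d,c);save(im,"fin.png");print(s["position"],s["force"])
i=im.astype(int);n=(np.hypot(X[...,0]-.56,X[...,1]+.002)<.07)&(i[...,0]>i[...,2]+30)&(X[...,2]>.1)&(X[...,2]<.12);P=X[n]
w=np.linalg.lstsq(np.c_[P[:,0]-.56,P[:,1]+.002,np.ones(len(P))],P[:,2],rcond=None)[0];print(len(P),w,cv2.minEnclosingCircle((P[:,:2]*1000).astype(np.float32)))
E
```

```text
[ 0.51752392 -0.00131673  0.26025252] [ 0.07656282  1.2995654  -0.30430975]
6984 [-0.00045334 -0.00033758  0.11188278] ((559.8967895507812, -0.12596265971660614), 50.75933837890625)
```

View pics/fin.png

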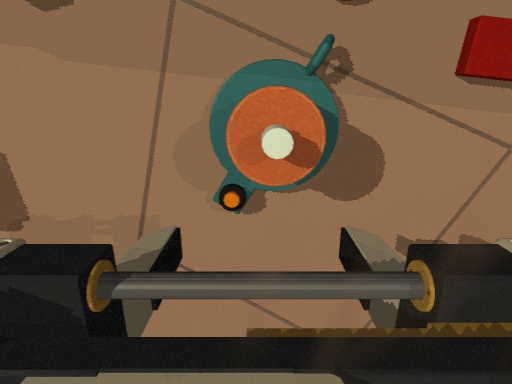

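The shade, with its knob at (278,142), sits level. Its top is at 0.112 m, which is 20 + 92 mm, and it is centred on the saucer.

```bash
python3 -c "
from cell import arm
print(arm.sign_off())"
```

```text
the job is handed in; nothing more can be done
None
```

The job is handed in at about 25 s on the clock: the small light stands upright on the pocket floor with its lens up, and the shade sits level on the saucer around the collar with the gripper clear.

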